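# Bed a dosing piston in the V-block and clamp it

## Task

Take the steel dosing piston off its blue rest and lower it gently into the two brass V's of the fixture, keeping hold of it until it bears on them and is pressed lightly home; then slide it along the V's, black-ringed seal end first, under the bridge until that end is fully against the black buffer of the blue end stop, and let go. Then press the black clamp knob down until the orange pad holds the piston firmly, and leave everything released. How high the V's stand is not known beforehand, so feel for them: do not drop the piston, force it or crush it, and leave the amber bottles where they are.

Things in the scene. Friction and masses are not known exactly. Their poses are not given: they have to be found in the camera images.
- piston: Loose bright steel cylinder, 30 mm diameter, 200 mm long, 0.35 to 0.6 kg, two black seal rings near one end. Origin at its middle on its axis; its y axis points along it to the seal end. It starts lying level in the rest, z axis up, its axis 40 mm above the table. Grasp it across its middle from above: 120 mm of it is free between the rest's supports.
- piston_head (a point): Centre of the piston's flat end face at the seal end, 100 mm from its middle along its y axis. Sliding the piston along the V's meets friction of up to about 0.9 of the load on them, so ease the downward push off before sliding.
- rest: Fixed blue plastic rest that carries the piston at the start: base plate 80 x 180 x 6 mm with two small V supports, each 16 mm long, centred 70 mm either side of the middle. Origin at the centre of its underside on the table; the piston lies along its y axis.
- fixture: Fixed fixture. Origin under its plate on the table, z up. Plate 110 mm wide (x), from y = -145 to +125 mm, 12 mm thick. Two brass V's (90 degrees, open upward) lie in line along its y axis at x = 0: one from y = -102 to -82 mm, one from y = 34 to 50 mm. Between them is only the flat plate, free for fingers holding the piston. Flanks rise to the level of a seated piston's axis, 21 mm out.
- entry (a point): Point on the V line at fixture y = -40 mm, 50 mm above the table: lower the piston with its middle here (seal end clear of the bridge). The V's stand on a height screw set anew each time and reported by no pose: a piston just touching them has its axis 42 to 58 mm above the table. Then they give on stiff springs, 16 N/mm, bottoming after 2.5 mm (under 0.5 mm from the piston's weight).
- stop_face (a point): Point on the V line at fixture y = +100 mm, 50 mm above the table, on the face (looking to -y) of the end stop: a blue post with a black sprung buffer plate, 44 mm wide, 30 to 78 mm above the table, giving 5 N/mm for 4 mm. The piston is home when its seal end meets this face; its middle is then at fixture y = 0, about 40 mm in +y from the entry.
- press: Fixed steel bridge over the V line; origin and axes are the fixture's own. It spans y = 66 to 90 mm; 60 mm clear between its posts, its beam 80 to 90 mm above the table. The piston slides in under it.
- clamp: Black knob, 32 mm diameter, 12 mm thick, on a stem sliding vertically through the bridge at fixture x = 0, y = 78 mm. Origin: centre of its top, z up; starts 129 to 132 mm above the table, travels down to 102. Moves at 10 N of friction and stays. Orange pad below it, underside 54 mm under the knob top, sprung 2 N/mm, 8 mm give. A push of 15 to 20 N in all leaves the pad holding with 5 to 10 N.
- vial0: Small loose amber glass bottle with a white cap, 28 mm in diameter, 68 mm tall, standing beside the fixture; origin at the centre of its underside. Leave alone.
- vial1: Small loose amber glass bottle with a black cap, 28 mm in diameter, 68 mm tall, standing beside the fixture; origin at the centre of its underside. Leave alone.
- vial2: Small loose amber glass bottle with a black cap, 28 mm in diameter, 68 mm tall, standing beside the fixture; origin at the centre of its underside. Leave alone.
There are look-alikes about, which are no part of the job. Of the things that look like the piston, the middle-sized one is meant.

How it is judged:
By the outcome, as a careful person would: the job done as asked, in the order asked, and still so for the second after the job is handed in, with the robot touching nothing.
It also fails if it takes over 61 s, if anything falls off the work surface, if the arm or the gripper's body presses on something with over 40 N, if the wrist force passes 120 N, or if a joint passes its speed limit or range.

## Robot

A 7-joint arm with a two-finger parallel gripper is mounted at the origin on the work surface. World frame = base frame: x ahead of the robot, y to its left, z up, the work surface at z = 0. Lengths are in m, angles in rad, forces in N, time in s.
With the tool pointing down it reaches from about 0.425 to 0.95 m from the base axis. Payload 16.7 kg.
Tool frame: the origin (TCP) lies at the very end of the fingers, on their centre line; the grasp point (between the pads) lies 19 mm behind it (arm.grip_depth is the distance from the TCP to the grasp point, in m); z points along the fingers, y is the line along which they close (so a half turn about z gives the same grasp; the last joint's range is limited). The gripper opens to 94 mm and grips with 3 to 60 N. Pads are 16 mm wide; open, the fingers measure 119 mm over their backs; the gripper's body (75 mm by 177 mm) begins 78 mm behind the grasp point.
Start: joints at [0.974, 0.426, 0.074, 1.606, -0.034, 1.111, -0.067], TCP at [0.292, -0.608, 0.205] pointing down, gripper open.
Joint ranges: [-2.85, 2.85], [-0.5, 2.14], [-1.23, 1.37], [0.21, 2.46], [-1.02, 4.16], [0.16, 2.05], [-2.73, 2.73]. Speed limits (rad/s): [1.89, 1.89, 2.39, 2.39, 3.01, 3.01, 3.01].

## Interface

Orientations are given as a rotation vector (axis times angle).
In Python, from rig import arm gives the robot as it stands.
- The arm moves only by the shell command python3 -m crank 'ROWS' [FORCE]. ROWS is a JSON object of lists of equal length, an entry for each row: "xyz": the shift along the tool's x, y, z in m, a list of three; "rotation": the turn, a rotation vector about the tool's x, y, z in rad, a list of three; "claw": the opening, from 0 (shut) to 1 (fully open). A call has 1 to 12 rows; each row is the pose to reach, as a shift and turn from the pose commanded when the call began, along the tool's axes at that moment; what a row does not reach only later rows make up. A row lasts 1/8 s, in which the tool goes at most 62.5 mm and 10.7 degrees, less where a joint would pass 70% of its speed; a pose out of reach is approached as far as the arm can. A call with a gripper value outside its range is refused whole. The fingers move at their own pace and stop on an object; FORCE is the grip in N (left out, the last holds). Time passes only in rows, so rows that repeat a pose let the fingers close. It gives the time, the measured TCP pose, the force, the opening and the grip force at its end, in the units of the state.
- arm.get_obs(): the state, without advancing time (a new reading comes with each control period).
- arm.read_camera(name): name is "side" or "top"; returns a dict with "pixels" (384x512x3 uint8, blue, green, red), "z_map" (384x512 float32, m along the optical axis (not along the pixel's ray), 0 where there is no reading), "vfov" (degrees; the focal length in pixels is half the picture's height over the tangent of half this angle, whatever the lens; pixels are square), "cx", "cy" (the principal point, pixels), "extrinsics" (4x4, takes a point from camera to world coordinates). Camera axes: x right, y down, z forward; pixel columns grow to the right and rows downward; lengths in m; the calibration is good to about 2 mm. A picture is of the moment at which its call begins.
- arm.sign_off(): hands the job in; it is judged then, once.
The state is a dict: "clock": time; "joint_positions": joint angles; "dq": joint speeds; "joint_torque": joint torques, N m; "position": TCP position; "eef_rot": TCP orientation; "wrist_force": force on the tool from outside, world axes, zero at the start; "ft_torque": the same for the moment, N m; "grip_width": finger opening in m; "gripper_force": force on a finger pad.
Only numpy, scipy, OpenCV 4.12 (cv2) and the standard library are available. Lean on these libraries where they do the work, as an engineer would, in place of code of your own. Each camera call takes 0.05 s, during which the arm holds its last target. There are 200 camera calls.

## Working session

There is one attempt and no reset: what is moved stays moved. The work goes in short steps, Python scripts to look and compute and a shell command to move; the robot and the scene stay as the last step left them, time stands still between calls to the robot, and variables do not carry over. Pictures are saved under pics/ and viewed, at most 10 in all, crops included, and the job is handed in when it is done.

```bash
mkdir -p pics; ls
python3 - <<'E'
from rig import arm
import cv2,numpy as np
for n in("side","top"):
    c=arm.read_camera(n); cv2.imwrite(f"pics/{n}0.png",c["pixels"]); np.savez(f"{n}0.npz",**c)
    print(n,c["vfov"],c["cx"],c["cy"],np.round(c["extrinsics"],3).tolist())
o=arm.get_obs();print(o)
E
```

```text
pics
side 53.50870645534219 261.23076149066554 196.39670187982856 [[-0.841, -0.301, 0.45, -0.011], [-0.541, 0.46, -0.704, 0.698], [0.005, -0.835, -0.55, 0.678], [0.0, 0.0, 0.0, 1.0]]
top 51.75129936697417 254.22623099485543 191.00561949489665 [[0.028, -0.994, 0.108, 0.343], [-0.999, -0.031, -0.023, -0.03], [0.026, -0.108, -0.994, 1.247], [0.0, 0.0, 0.0, 1.0]]
{'clock': 0.1, 'joint_positions': array([ 0.97349949,  0.42666317,  0.07383366,  1.60654636, -0.03411703,
        1.11083958, -0.06710215]), 'dq': array([-0.00058933, -0.00197101,  0.00099166, -0.0024059 , -0.00118295,
        0.00101036,  0.00045463]), 'joint_torque': array([ 5.94113837e-03, -9.37467456e+01,  3.67524035e+00, -4.55043447e+01,
       -4.88980499e-02,  1.66799576e-02,  3.12527629e-05]), 'position': array([ 0.29207172, -0.60807734,  0.20484778]), 'eef_rot': array([-3.06206006e+00, -6.97242837e-01,  5.09562085e-04]), 'wrist_force': array([-0.17715255,  0.30999217, -0.83798799]), 'ft_torque': array([-0.01979801,  0.0185582 ,  0.00533966]), 'gripper_force': 0.0, 'grip_width': 0.09383475854951161}
```

View pics/side0.png

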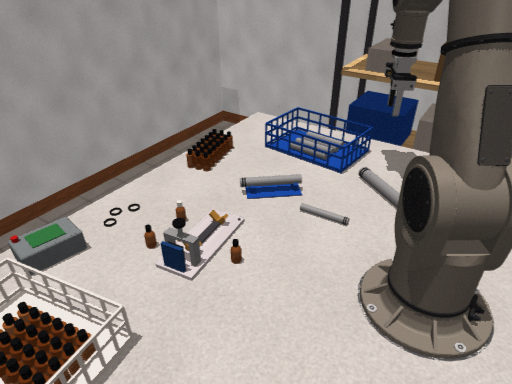

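View pics/top0.png

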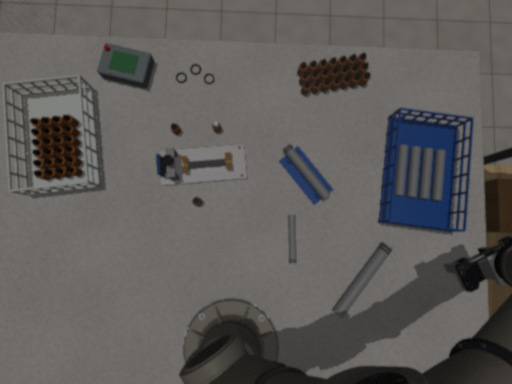

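The piston lies on the blue rest at top (306,172), with its ringed end at the upper left (290,152). The fixture is at (202,165) with its stop to the left (165,165), and the vials are at (176,129), (217,127) and (197,201). I'll measure these next.

```bash
cat > h.py <<'E'
import numpy as np,cv2
def load(n): return dict(np.load(n,allow_pickle=True))
def f(c): return c["pixels"].shape[0]/2/np.tan(np.radians(float(c["vfov"]))/2)
def cloud(c):
    h,w=c["z_map"].shape; u,v=np.meshgrid(np.arange(w),np.arange(h)); z=c["z_map"]
    p=np.stack([(u-c["cx"])/f(c)*z,(v-c["cy"])/f(c)*z,z],-1)
    E=c["extrinsics"]; return p@E[:3,:3].T+E[:3,3]
def ray(c,uv,zp):
    uv=np.atleast_2d(uv); E=c["extrinsics"]
    d=np.c_[(uv[:,0]-c["cx"])/f(c),(uv[:,1]-c["cy"])/f(c),np.ones(len(uv))]@E[:3,:3].T
    return E[:3,3]+d*((zp-E[2,3])/d[:,2])[:,None]
E
cat > a.py <<'E'
from h import *
c=load("top0.npz"); s=load("side0.npz")
crop=cv2.resize(c["pixels"][110:220,145:345],None,fx=4,fy=4,interpolation=cv2.INTER_CUBIC)
crop2=cv2.resize(s["pixels"][165:280,130:330],None,fx=4,fy=4,interpolation=cv2.INTER_CUBIC)
cv2.imwrite("pics/c1.png",crop[:300*2,:800]);cv2.imwrite("pics/c2.png",crop2)
for nm,c in(("top",c),("side",s)):
    P=cloud(c); hsv=cv2.cvtColor(c["pixels"],cv2.COLOR_BGR2HSV).astype(int);H,S,V=hsv[...,0],hsv[...,1],hsv[...,2]
    X,Y,Z=P[...,0],P[...,1],P[...,2]
    print(nm,"table z",np.median(Z[(abs(Z)<.02)]))
    reg=(X>.35)&(X<.75)&(Y>-.4)&(Y<.3)
    for name,m in(("blue",(H>100)&(H<130)&(S>120)&reg),("brass",(H>12)&(H<30)&(S>110)&(V>90)&reg),("grey",(S<60)&(Z>.03)&reg&(V>60))):
        n,l,st,ce=cv2.connectedComponentsWithStats(m.astype(np.uint8))
        for i in range(1,n):
            if st[i,4]<25: continue
            Q=P[l==i]; print(name,st[i].tolist(),np.round(ce[i]),"xyz med",np.round(np.median(Q,0),3),"lo",np.round(np.percentile(Q,3,0),3),"hi",np.round(np.percentile(Q,97,0),3))
E
python3 a.py
```

```text
top table z -0.0001470798886522573
blue [296, 148, 36, 43, 184] [313. 169.] xyz med [ 0.555 -0.243  0.006] lo [ 0.494 -0.296  0.001] hi [ 0.617 -0.191  0.029]
blue [157, 155, 4, 19, 56] [159. 164.] xyz med [0.542 0.228 0.083] lo [0.516 0.223 0.073] hi [0.565 0.235 0.087]
blue [280, 157, 40, 46, 456] [300. 180.] xyz med [ 0.519 -0.203  0.006] lo [ 0.456 -0.254  0.001] hi [ 0.581 -0.147  0.033]
grey [212, 122, 9, 5, 27] [216. 124.] xyz med [0.675 0.065 0.067] lo [0.667 0.055 0.04 ] hi [0.681 0.077 0.072]
grey [283, 144, 48, 56, 568] [307. 172.] xyz med [ 0.536 -0.217  0.052] lo [ 0.465 -0.277  0.044] hi [ 0.61  -0.157  0.058]
grey [166, 148, 11, 10, 66] [170. 152.] xyz med [0.58  0.195 0.09 ] lo [0.565 0.187 0.059] hi [0.589 0.208 0.093]
grey [166, 166, 10, 15, 101] [170. 172.] xyz med [0.518 0.193 0.089] lo [0.501 0.18  0.041] hi [0.533 0.214 0.093]
side table z 0.00029759521006733625
blue [246, 183, 56, 15, 628] [273. 190.] xyz med [ 0.527 -0.212  0.006] lo [ 0.456 -0.267  0.003] hi [ 0.594 -0.149  0.031]
blue [161, 242, 24, 30, 489] [173. 256.] xyz med [0.535 0.235 0.057] lo [0.509 0.227 0.018] hi [0.564 0.24  0.085]
brass [209, 210, 19, 12, 96] [217. 216.] xyz med [0.569 0.031 0.035] lo [0.539 0.018 0.025] hi [0.584 0.039 0.044]
grey [240, 174, 62, 13, 503] [272. 180.] xyz med [ 0.53  -0.21   0.049] lo [ 0.459 -0.27   0.034] hi [ 0.602 -0.15   0.055]
grey [177, 200, 6, 7, 33] [179. 203.] xyz med [0.668 0.069 0.063] lo [0.664 0.062 0.053] hi [0.675 0.075 0.068]
grey [164, 227, 37, 35, 550] [184. 241.] xyz med [0.524 0.2   0.086] lo [0.498 0.181 0.034] hi [0.582 0.211 0.105]
```

Run:
```python
import cv2,numpy as np
a=cv2.imread("pics/c1.png");b=cv2.imread("pics/c2.png");a=cv2.resize(a,None,fx=.66,fy=.66);b=cv2.resize(b,None,fx=.66,fy=.66)
cv2.imwrite("pics/c12.png",np.vstack([a,b])[:600]);print(a.shape,b.shape)
```

```text
(290, 528, 3) (304, 528, 3)
```

View pics/c12.png

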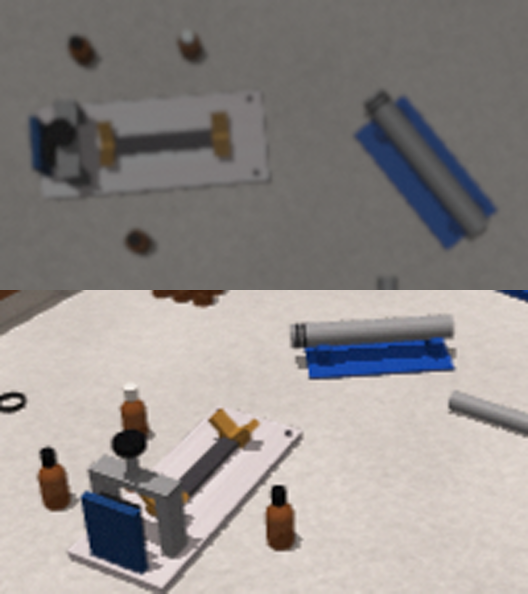

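The crops confirm it: the ringed end of the piston points up and left (toward +x+y), and the far V, the bridge, the knob and the stop all show clearly. Next I'll fit poses from the depth points.

```bash
cat > b.py <<'E'
from h import *
for nm in("top","side"):
    c=load(nm+"0.npz"); P=cloud(c); hsv=cv2.cvtColor(c["pixels"],cv2.COLOR_BGR2HSV).astype(int);H,S,V=hsv[...,0],hsv[...,1],hsv[...,2]
    X,Y,Z=P[...,0],P[...,1],P[...,2]
    m=(X>.46-.04)&(X<.64)&(Y>-.08)&(Y<.28)&(Z>.008)&(Z<.016)
    Q=P[m][:,:2].astype(np.float32); r=cv2.minAreaRect((Q*1000)); print(nm,"plate n",len(Q),r, np.round(np.median(P[m][:,2]),4))
    m=(X>.42)&(X<.66)&(Y>-.32)&(Y<-.1)&(Z>.042)
    Q=P[m]; 
    if nm=="top":
        r=cv2.minAreaRect((Q[:,:2]*1000).astype(np.float32)); print("piston rect",r)
    a=Q[:,:2]-Q[:,:2].mean(0); u,s,vt=np.linalg.svd(a,full_matrices=False); d=vt[0]*np.sign(vt[0][1]); t=a@d
    print("piston dir",d,np.degrees(np.arctan2(d[1],d[0])),"len",np.ptp(t),"mid",Q[:,:2].mean(0)+d*(t.max()+t.min())/2,"n",len(Q),"zmax",Q[:,2].max(),"width",np.ptp(a@vt[1]))
    dark=(V<(60 if nm=="top" else 70))&(X>.5)&(X<.6)&(Y>.14)&(Y<.24)&(Z>.118)
    Q=P[dark]; print("knob n",len(Q),np.median(Q,0),Q.min(0),Q.max(0))
    m=(X>.48)&(X<.6)&(Y>.14)&(Y<.23)&(Z>.087)&(Z<.094); print("beam",cv2.minAreaRect((P[m][:,:2]*1000).astype(np.float32)))
    for (x,y) in((.66,.14),(.67,.065),(.47,.1)):
        m=(abs(X-x)<.04)&(abs(Y-y)<.035)&(Z>.025)&(Z<.075)&(Y>-.1)&((X<.49)|(X>.62)); Q=P[m]
        if len(Q): print("vial",np.round(Q.mean(0),3),len(Q))
E
python3 b.py
```

```text
top plate n 1845 ((515.1424560546875, 101.8048324584961), (192.35556030273438, 269.1823425292969), 6.488996505737305) 0.0118
piston rect ((539.42431640625, -215.5379180908203), (199.6461639404297, 30.534198760986328), 39.9239501953125)
piston dir [0.76331984 0.64602075] 40.24225137613474 len 0.1996661331996467 mid [ 0.53869696 -0.21472502] n 613 zmax 0.06011475871561123 width 0.030860775913376628
knob n 101 [0.54495866 0.19269796 0.1313787 ] [0.53038918 0.17811276 0.12323472] [0.55999954 0.20927692 0.13612735]
beam ((545.5362548828125, 193.27459716796875), (87.04590606689453, 23.20755386352539), 5.6922430992126465)
vial [0.669 0.065 0.05 ] 69
vial [0.439 0.115 0.053] 53
side plate n 1562 ((515.6392211914062, 103.7046127319336), (185.22940063476562, 273.2112731933594), 7.040258884429932) 0.0118
piston dir [0.76242211 0.64707999] 40.32180605314618 len 0.19932545927358386 mid [ 0.5322563  -0.20923595] n 387 zmax 0.056545826699576196 width 0.029502197976804916
knob n 110 [0.53804256 0.19942813 0.13063301] [0.52680362 0.18061047 0.11955238] [0.55553992 0.21117646 0.13401226]
beam ((541.8602294921875, 195.99136352539062), (89.33958435058594, 26.896644592285156), 6.666665554046631)
vial [0.666 0.072 0.045] 118
vial [0.436 0.125 0.051] 73
```

```bash
cat > b2.py <<'E'
from h import *
for nm in("top","side"):
    c=load(nm+"0.npz"); P=cloud(c); hsv=cv2.cvtColor(c["pixels"],cv2.COLOR_BGR2HSV).astype(int);H,S,V=hsv[...,0],hsv[...,1],hsv[...,2]
    X,Y,Z=P[...,0],P[...,1],P[...,2]
    m=((X>.42)&(X<.64)&(Y>-.08)&(Y<.28)&(Z>.009)&(Z<.05)).astype(np.uint8)
    m=cv2.morphologyEx(m,cv2.MORPH_OPEN,np.ones((3,3),np.uint8))
    n,l,st,ce=cv2.connectedComponentsWithStats(m); i=1+st[1:,4].argmax()
    m=(l==i)&(Z<.015)
    r=cv2.minAreaRect((P[m][:,:2]*1000).astype(np.float32)); print(nm,r)
    (cx,cy),(w,h),a=r
    for a in (np.radians(r[2]),):
        # fixture y axis: closest to world +y
        ey=np.array([-np.sin(a),np.cos(a)]); ex=np.array([ey[1],-ey[0]])
    cen=np.array([cx,cy])/1000; org=cen+ey*.010; print("yaw",np.degrees(np.arctan2(-ey[0],ey[1])),"origin",org,"knob",org+ey*.078)
    br=(H>8)&(H<32)&(S>60)&(X>.48)&(X<.6)&(Y>-.02)&(Y<.19)&(Z>.015)&(Z<.08)
    q=(P[...,:2]-org); ly=q@ey; lx=q@ex
    for k in((-.11,-.07),(.025,.06)):
        b=br&(ly>k[0])&(ly<k[1]); 
        if b.sum(): print("V",b.sum(),"x",np.round(np.percentile(lx[b],[2,50,98]),4),"y",np.round(np.percentile(ly[b],[2,98]),4),"z",np.round(np.percentile(Z[b],[2,50,98]),4))
    E=(Z>.085)&(Z<.094)&(abs(ly-.078)<.03)&(abs(lx)<.07); print("beam lx",np.percentile(lx[E],[1,99]),"ly",np.percentile(ly[E],[1,99]))
    E=(H>100)&(H<130)&(S>120)&(Z>.05)&(abs(lx)<.05)&(ly>.09)&(ly<.15); print("stop lx",np.percentile(lx[E],[1,99]),"ly",np.percentile(ly[E],[1,99]))
    E=(V<70)&(Z>.122)&(abs(lx)<.03)&(abs(ly-.078)<.03);print("knob",np.ptp(lx[E]),lx[E].min(),lx[E].max(),ly[E].min(),ly[E].max(), np.median(Z[E]))
E
python3 b2.py
```

```text
top ((558.3756103515625, 82.95774841308594), (108.90277862548828, 221.28541564941406), 6.935788154602051)
yaw 6.935788154602051 origin [0.55716804 0.09288457] knob [0.547749   0.17031377]
V 36 x [-0.0233  0.0047  0.0227] y [-0.077  -0.0703] z [0.0238 0.0329 0.0478]
V 13 x [-0.0155  0.0044  0.0173] y [0.0575 0.0594] z [0.0214 0.0309 0.0368]
beam lx [-0.04247435  0.04396704] ly [0.08994863 0.10769123]
stop lx [-0.02643346  0.02641363] ly [0.13323412 0.14142637]
knob 0.03001979639440197 -0.014739797402364144 0.015279998992037828 0.08564230213874832 0.10798834542422509 0.13136525501210916
side ((551.9388427734375, 108.34044647216797), (111.15042877197266, 272.2577819824219), 6.779670715332031)
yaw 6.779670715332031 origin [0.55075833 0.11827052] knob [0.5415503 0.1957251]
V 128 x [-0.0244  0.0043  0.0226] y [-0.1025 -0.0805] z [0.0185 0.0333 0.0444]
V 31 x [-0.0248  0.0111  0.0202] y [0.0339 0.0501] z [0.0165 0.0307 0.0428]
beam lx [-0.04301483  0.04349157] ly [0.0651543  0.09058857]
stop lx [-0.02896015  0.03002738] ly [0.10874287 0.12069395]
knob 0.028430879275139716 -0.014765020717573648 0.01366585855756607 0.06327910753269868 0.09397752514007612 0.13067375947029125
```

```bash
cat > d.py <<'E'
import sys,numpy as np
from scipy.spatial.transform import Rotation as R
from rig import arm
# usage: d.py x y z heading(deg of tool x)
o=arm.get_obs(); p=np.array(o["position"]); r=R.from_rotvec(o["eef_rot"])
x,y,z,h=map(float,sys.argv[1:5]); h=np.radians(h)
T=R.from_matrix(np.c_[[np.cos(h),np.sin(h),0],[np.sin(h),-np.cos(h),0],[0,0,-1]])
d=r.inv().apply(np.array([x,y,z])-p); w=(r.inv()*T).as_rotvec()
print("t",o["clock"],"pos",np.round(p,4),"head",np.round(np.degrees(np.arctan2(*r.as_matrix()[1::-1,0])),2))
print("shift",np.round(d,4),np.linalg.norm(d).round(4),"rot",np.round(w,4),np.degrees(np.linalg.norm(w)).round(1))
E
python3 d.py .5375 -.2145 .205 40.3
```

```text
t 0.1 pos [ 0.2921 -0.6081  0.2048] head 25.66
shift [ 3.916e-01 -2.485e-01  1.000e-04] 0.4638 rot [-1.200e-03 -1.000e-04 -2.556e-01] 14.6
```

```bash
python3 -m crank '{"xyz":[[0.044,-0.028,0],[0.088,-0.056,0],[0.132,-0.084,0],[0.176,-0.112,0],[0.22,-0.14,0],[0.264,-0.168,0],[0.308,-0.196,0],[0.352,-0.223,0.03],[0.3916,-0.2485,0.06],[0.3916,-0.2485,0.08],[0.3916,-0.2485,0.08]],"rotation":[[0,0,-0.03],[0,0,-0.06],[0,0,-0.09],[0,0,-0.12],[0,0,-0.15],[0,0,-0.18],[0,0,-0.21],[0,0,-0.24],[0,0,-0.2556],[0,0,-0.2556],[0,0,-0.2556]],"claw":[1,1,1,1,1,1,1,1,1,1,1]}' 20; python3 d.py .5375 -.2145 .022 40.3
python3 - <<'E'
from rig import arm
import cv2,numpy as np
for n in("side","top"):
    c=arm.read_camera(n); np.savez(f"{n}1.npz",**c); cv2.imwrite(f"pics/{n}1.png",c["pixels"])
t=cv2.imread("pics/top1.png")[100:250,220:400];s=cv2.imread("pics/side1.png")[80:230,190:370]
cv2.imwrite("pics/m1.png",np.hstack([cv2.resize(t,None,fx=2.2,fy=2.2),cv2.resize(s,None,fx=2.2,fy=2.2)]))
E
```

```text
clock: 1.48
position: [0.5367, -0.2143, 0.124]
eef_rot: [-2.947, -1.083, 0.004]
wrist_force: [-1.1, -0.3, 0.8]
grip_width: 0.0938
gripper_force: 0.0
t 1.475 pos [ 0.5367 -0.2143  0.124 ] head 40.34
shift [0.0006 0.001  0.102 ] 0.102 rot [-0.0027  0.0016  0.0007] 0.2
```

View pics/m1.png

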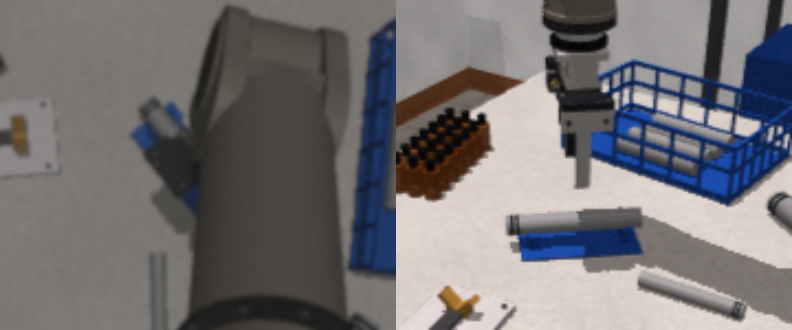

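```bash
python3 - <<'E'
from h import *
c=load("side1.npz");P=cloud(c);h=np.radians(40.34);ex=np.array([np.cos(h),np.sin(h)]);ey=np.array([np.sin(h),-np.cos(h)])
q=P[...,:2]-[.5367,-.2143];a=q@ex;b=q@ey;Z=P[...,2]
m=(Z>.11)&(Z<.15)&(abs(a)<.03)&(abs(b)<.08)
print(m.sum(),np.percentile(a[m],[2,50,98]),np.percentile(b[m],[2,50,98]),Z[m].min())
E
python3 -m crank '{"xyz":[[0.0006,0.001,0.02],[0.0006,0.001,0.04],[0.0006,0.001,0.06],[0.0006,0.001,0.08],[0.0006,0.001,0.095],[0.0006,0.001,0.102],[0.0006,0.001,0.102],[0.0006,0.001,0.102]],"rotation":[[0,0,0],[0,0,0],[0,0,0],[0,0,0],[0,0,0],[0,0,0],[0,0,0],[0,0,0]],"claw":[1,1,1,1,1,1,1,0.6]}' 35
```

```text
78 [-0.01114838 -0.00065708  0.00650553] [-0.06322561 -0.05284303  0.04896433] 0.1217864274861915
clock: 2.58
position: [0.5392, -0.2154, 0.0242]
eef_rot: [2.949, 1.082, 0.001]
wrist_force: [-0.1, 0.3, -0.1]
grip_width: 0.0869
gripper_force: 0.0
```

```bash
python3 -m crank '{"xyz":[[0,0,0.001],[0,0,0.001],[0,0,0.001],[0,0,0.001],[0,0,0.001],[0,0,0.001],[0,0,0.001],[0,0,0.001]],"rotation":[[0,0,0],[0,0,0],[0,0,0],[0,0,0],[0,0,0],[0,0,0],[0,0,0],[0,0,0]],"claw":[0,0,0,0,0,0,0,0]}' 35;python3 d.py .539 -.215 .021 40.3
```

```text
clock: 3.58
position: [0.5393, -0.2157, 0.0227]
eef_rot: [2.949, 1.081, 0.001]
wrist_force: [3.6, -4.7, -1.5]
grip_width: 0.0291
gripper_force: 35.0
t 3.575 pos [ 0.5393 -0.2157  0.0227] head 40.28
shift [ 0.0003 -0.0007  0.0017] 0.0019 rot [ 0.0011 -0.0005 -0.0003] 0.1
```

```bash
python3 -m crank '{"xyz":[[0,0,-0.004],[0,0,-0.014],[0,0,-0.034],[0,0,-0.06],[0,0,-0.085],[0,0,-0.1],[0,0,-0.1],[0,0,-0.1]],"rotation":[[0,0,0],[0,0,0],[0,0,0],[0,0,0],[0,0,0],[0,0,0],[0,0,0],[0,0,0]],"claw":[0,0,0,0,0,0,0,0]}';python3 - <<'E'
import numpy as np
a=np.radians(6.87);ey=np.array([-np.sin(a),np.cos(a)]);print("entry",np.array([.5543,.1172])-.04*ey, "home",np.array([.5543,.1172]))
E
python3 d.py .5591 .0775 .123 96.87
```

```text
clock: 4.58
position: [0.5382, -0.2151, 0.1217]
eef_rot: [-2.949, -1.082, 0.001]
wrist_force: [0.4, -1.1, -3.2]
grip_width: 0.0288
gripper_force: 35.0
entry [0.55908468 0.0774872 ] home [0.5543 0.1172]
t 4.575 pos [ 0.5382 -0.2151  0.1217] head 40.3
shift [ 0.2052 -0.2096 -0.0012] 0.2933 rot [-0.0013 -0.     -0.9873] 56.6
```

```bash
python3 -m crank '{"xyz":[[0.01,-0.01,0],[0.034,-0.034,0],[0.06,-0.06,0],[0.087,-0.086,0],[0.114,-0.113,0],[0.141,-0.14,0],[0.165,-0.164,0],[0.183,-0.182,0],[0.192,-0.191,0],[0.1942,-0.1929,0],[0.1942,-0.1929,0],[0.1942,-0.1929,0]],"rotation":[[0,0,-0.06],[0,0,-0.16],[0,0,-0.28],[0,0,-0.4],[0,0,-0.53],[0,0,-0.66],[0,0,-0.78],[0,0,-0.88],[0,0,-0.95],[0,0,-0.9873],[0,0,-0.9873],[0,0,-0.9873]],"claw":[0,0,0,0,0,0,0,0,0,0,0,0]}';python3 d.py .5591 .0775 .123 96.87
python3 - <<'E'
from rig import arm
import cv2,numpy as np
for n in("side","top"):
    c=arm.read_camera(n); np.savez(f"{n}2.npz",**c); cv2.imwrite(f"pics/{n}2.png",c["pixels"])
t=cv2.imread("pics/top2.png")[90:240,130:310];s=cv2.imread("pics/side2.png")[130:280,130:310]
cv2.imwrite("pics/m2.png",np.hstack([cv2.resize(t,None,fx=2.2,fy=2.2),cv2.resize(s,None,fx=2.2,fy=2.2)]))
E
```

```text
clock: 6.08
position: [0.562, 0.057, 0.1224]
eef_rot: [-2.086, -2.349, 0.0]
wrist_force: [0.6, 0.6, -3.5]
grip_width: 0.0292
gripper_force: 35.0
t 6.075 pos [0.562  0.057  0.1224] head 96.8
shift [ 0.0207 -0.0004 -0.0006] 0.0207 rot [-0.0002  0.0001 -0.0012] 0.1
```

View pics/m2.png

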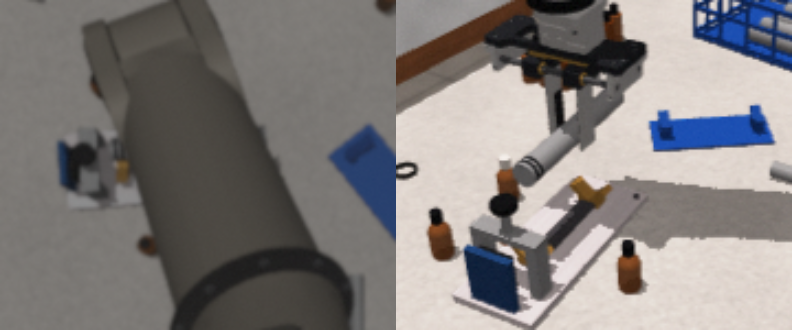

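```bash
cat > p.py <<'E'
import sys
from h import *
# cylinder points in side view, least-squares axis with r=15 mm
from scipy.optimize import least_squares
c=load(sys.argv[1]); zlo,zhi,ymx=map(float,sys.argv[2:5]); P=cloud(c)-[-.0037,.0008,0]
a=np.radians(6.87);ey=np.array([-np.sin(a),np.cos(a)]);ex=np.array([ey[1],-ey[0]])
q=P[...,:2]-[.5543,.1172];lx=q@ex;ly=q@ey;Z=P[...,2]
S=cv2.cvtColor(c["pixels"],cv2.COLOR_BGR2HSV)[...,1]
m=(abs(lx)<.03)&(ly>-.05-.0)&(ly<ymx)&(Z>zlo)&(Z<zhi)&(S<70)
A=np.c_[lx[m],ly[m],Z[m]]
def res(t): # x0,z0 at ly=0, slopes
    x=t[0]+t[2]*A[:,1];z=t[1]+t[3]*A[:,1]
    return np.hypot(A[:,0]-x,A[:,2]-z)-.015
r=least_squares(res,[0,(zlo+zhi)/2,0,0],loss="soft_l1",f_scale=.001)
print(m.sum(),"x0,z0(mm)",np.round(r.x[:2]*1000,2),"slopes deg",np.round(np.degrees(r.x[2:]),2),"rms",np.sqrt(np.mean(r.fun**2)),"head y",np.percentile(A[:,1],99))
E
python3 p.py side2.npz .12 .16 .06
python3 - <<'E'
from rig import arm
import numpy as np
o=arm.get_obs();a=np.radians(6.87);ey=np.array([-np.sin(a),np.cos(a)]);ex=np.array([ey[1],-ey[0]])
q=o["position"][:2]-np.array([.5543,.1172]);print("tcp in fixture",q@ex,q@ey,o["ft_torque"])
E
```

```text
391 x0,z0(mm) [  1.98 139.76] slopes deg [0.47 0.39] rms 0.003004368916321831 head y 0.04008306306921995
tcp in fixture 0.0004923554706903479 -0.06075449689031622 [-0.06722752 -0.08617964  0.00723633]
```

```bash
python3 -m crank '{"xyz":[[0,0,0.01],[0,0,0.03],[0,0,0.05],[0,0,0.062],[0.004,-0.0005,0.0645],[0.012,-0.0005,0.0645],[0.02,-0.0005,0.0645],[0.0207,-0.0005,0.0645],[0.0207,-0.0005,0.0645],[0.0207,-0.0005,0.0645],[0.0207,-0.0005,0.0645]],"rotation":[[0,0,-0.001],[0,0,-0.001],[0,0,-0.001],[0,0,-0.001],[0,0,-0.001],[0,0,-0.001],[0,0,-0.001],[0,0,-0.001],[0,0,-0.001],[0,0,-0.001],[0,0,-0.001]],"claw":[0,0,0,0,0,0,0,0,0,0,0]}';python3 d.py .5591 .0775 .0577 96.87
python3 - <<'E'
from rig import arm
import numpy as np
o=arm.get_obs();print(o["wrist_force"],o["ft_torque"])
c=arm.read_camera("side"); np.savez("side3.npz",**c)
E
python3 p.py side3.npz .062 .079 .063
```

```text
clock: 7.55
position: [0.5592, 0.0777, 0.058]
eef_rot: [2.084, 2.351, 0.0]
wrist_force: [-0.3, -0.3, -3.2]
grip_width: 0.0292
gripper_force: 35.0
t 7.55 pos [0.5592 0.0777 0.058 ] head 96.9
shift [-0.0002 -0.0001  0.0003] 0.0004 rot [0.0001 0.     0.0006] 0.0
[-0.32152046 -0.30208196 -3.1831885 ] [-0.03312113 -0.04153622  0.0096893 ]
96 x0,z0(mm) [ 0.71 74.65] slopes deg [2.44 1.41] rms 0.004674649705261991 head y 0.04780909846379226
```

```bash
cat >> b2.py <<'E'
    b=br&(abs(ly+.092)<.015)&(abs(lx)<.03);print(nm,"brass top z",np.sort(Z[b])[-12:].round(4), "xs",lx[b][np.argsort(Z[b])[-12:]].round(3))
E
python3 b2.py|grep -A2 "brass top"
python3 -m crank '{"xyz":[[0,0,0.004],[0,0,0.01],[0,0,0.015],[0,0,0.016],[0,0,0.0165],[0,0,0.017],[0,0,0.017]],"rotation":[[0,0,0],[0,0,0],[0,0,0],[0,0,0],[0,0,0],[0,0,0],[0,0,0]],"claw":[0,0,0,0,0,0,0]}'
```

```text
top brass top z [0.0329] xs [0.009]
side ((551.9388427734375, 108.34044647216797), (111.15042877197266, 272.2577819824219), 6.779670715332031)
yaw 6.779670715332031 origin [0.55075833 0.11827052] knob [0.5415503 0.1957251]
--
side brass top z [0.0428 0.0429 0.043  0.043  0.0431 0.0433 0.0437 0.0438 0.0439 0.045
 0.045  0.0461] xs [ 0.021 -0.02   0.018 -0.022  0.018 -0.02   0.023  0.023 -0.021 -0.021
  0.022  0.021]
clock: 8.48
position: [0.5592, 0.078, 0.0411]
eef_rot: [2.083, 2.351, 0.0]
wrist_force: [-0.6, -0.3, -3.2]
grip_width: 0.029
gripper_force: 35.0
```

```bash
python3 -m crank '{"xyz":[[0,0,0.001],[0,0,0.002],[0,0,0.003],[0,0,0.004],[0,0,0.005],[0,0,0.006],[0,0,0.007],[0,0,0.008],[0,0,0.008]],"rotation":[[0,0,0],[0,0,0],[0,0,0],[0,0,0],[0,0,0],[0,0,0],[0,0,0],[0,0,0],[0,0,0]],"claw":[0,0,0,0,0,0,0,0,0]}'
```

```text
clock: 9.6
position: [0.5591, 0.078, 0.0329]
eef_rot: [-2.083, -2.351, 0.0]
wrist_force: [-0.4, -0.1, -4.5]
grip_width: 0.0287
gripper_force: 35.0
```

Axis ≈ 50.2 mm, no contact yet.

```bash
python3 -m crank '{"xyz":[[0,0,0.0005],[0,0,0.001],[0,0,0.0015],[0,0,0.002],[0,0,0.002]],"rotation":[[0,0,0],[0,0,0],[0,0,0],[0,0,0],[0,0,0]],"claw":[0,0,0,0,0]}'
```

```text
clock: 10.22
position: [0.5591, 0.078, 0.031]
eef_rot: [-2.083, -2.352, 0.0]
wrist_force: [-0.7, 0.9, -4.6]
grip_width: 0.0287
gripper_force: 35.0
```

```bash
python3 -m crank '{"xyz":[[0,0,0.0004],[0,0,0.0008],[0,0,0.0012],[0,0,0.0015],[0,0,0.0015]],"rotation":[[0,0,0],[0,0,0],[0,0,0],[0,0,0],[0,0,0]],"claw":[0,0,0,0,0]}'
```

```text
clock: 10.85
position: [0.5591, 0.078, 0.0295]
eef_rot: [-2.083, -2.352, -0.0]
wrist_force: [0.5, -0.3, -3.3]
grip_width: 0.029
gripper_force: 35.0
```

```bash
python3 -m crank '{"xyz":[[0,0,0.0003],[0,0,0.0006],[0,0,0.0009],[0,0,0.0012],[0,0,0.0012]],"rotation":[[0,0,0],[0,0,0],[0,0,0],[0,0,0],[0,0,0]],"claw":[0,0,0,0,0]}'
```

```text
clock: 11.48
position: [0.5591, 0.078, 0.0283]
eef_rot: [-2.083, -2.352, -0.0]
wrist_force: [0.3, 0.1, -4.0]
grip_width: 0.0288
gripper_force: 35.0
```

```bash
python3 -m crank '{"xyz":[[0,0,0.0003],[0,0,0.0006],[0,0,0.0009],[0,0,0.0012],[0,0,0.0012]],"rotation":[[0,0,0],[0,0,0],[0,0,0],[0,0,0],[0,0,0]],"claw":[0,0,0,0,0]}'
```

```text
clock: 12.1
position: [0.5593, 0.078, 0.0272]
eef_rot: [2.083, 2.351, 0.001]
wrist_force: [0.8, 0.2, -1.1]
grip_width: 0.0292
gripper_force: 35.0
```

```bash
python3 -m crank '{"xyz":[[0,0,0.0002],[0,0,0.0004],[0,0,0.0006],[0,0,0.0006]],"rotation":[[0,0,0],[0,0,0],[0,0,0],[0,0,0]],"claw":[0,0,0,0]}'
```

```text
clock: 12.6
position: [0.5593, 0.078, 0.0267]
eef_rot: [2.083, 2.351, 0.001]
wrist_force: [-0.5, -0.0, 4.8]
grip_width: 0.0292
gripper_force: 35.0
```

```bash
python3 -m crank '{"xyz":[[0,0,0.0003],[0,0,0.0006],[0,0,0.0006],[0,0,0.0006]],"rotation":[[0,0,0],[0,0,0],[0,0,0],[0,0,0]],"claw":[0,0,0,0]}'; python3 -c "
from rig import arm
o=arm.get_obs();print(o['wrist_force'],o['ft_torque'])"
```

```text
clock: 13.1
position: [0.5593, 0.078, 0.0264]
eef_rot: [2.083, 2.351, 0.0]
wrist_force: [-3.0, -1.2, 9.9]
grip_width: 0.0293
gripper_force: 35.0
[-2.95149291 -1.1720944   9.8519287 ] [-0.17573345  0.55977188 -0.03284613]
```

```bash
python3 -m crank '{"xyz":[[0,0,0.0003],[0,0,0.0005],[0,0,0.0005],[0,0,0.0005]],"rotation":[[0,0,0],[0,0,0],[0,0,0],[0,0,0]],"claw":[0,0,0,0]}'; python3 -m crank '{"xyz":[[0,0,-0.0005],[0,0,-0.001],[0,0,-0.0013],[0,0,-0.0013]],"rotation":[[0,0,0],[0,0,0],[0,0,0],[0,0,0]],"claw":[0,0,0,0]}'; python3 d.py .5543 .1172 .0271 96.87
```

```text
clock: 13.6
position: [0.5594, 0.078, 0.0261]
eef_rot: [2.083, 2.351, 0.0]
wrist_force: [-3.5, -1.0, 14.3]
grip_width: 0.0294
gripper_force: 35.0
clock: 14.1
position: [0.5593, 0.078, 0.0268]
eef_rot: [2.083, 2.351, 0.0]
wrist_force: [-0.5, -0.8, 4.1]
grip_width: 0.0293
gripper_force: 35.0
t 14.1 pos [0.5593 0.078  0.0268] head 96.92
shift [ 0.0395 -0.0002 -0.0003] 0.0395 rot [ 0.0003 -0.0001  0.001 ] 0.1
```

```bash
python3 -m crank '{"xyz":[[0,0,-0.0004],[0.002,0,-0.0004],[0.005,0,-0.0004],[0.008,0,-0.0004],[0.011,0,-0.0004],[0.014,0,-0.0004],[0.017,0,-0.0004],[0.02,0,-0.0004],[0.0225,0,-0.0004],[0.024,0,-0.0004],[0.024,0,-0.0004]],"rotation":[[0,0,0],[0,0,0],[0,0,0],[0,0,0],[0,0,0],[0,0,0],[0,0,0],[0,0,0],[0,0,0],[0,0,0],[0,0,0]],"claw":[0,0,0,0,0,0,0,0,0,0,0]}';python3 d.py .5543 .1172 .0271 96.87
```

```text
clock: 15.48
position: [0.5563, 0.1021, 0.0272]
eef_rot: [-2.083, -2.352, -0.001]
wrist_force: [3.5, -0.4, 0.3]
grip_width: 0.0292
gripper_force: 35.0
t 15.475 pos [0.5563 0.1021 0.0272] head 96.93
shift [ 0.0152 -0.0002  0.0001] 0.0152 rot [ 0.0002 -0.0003  0.0011] 0.1
```

```bash
python3 -m crank '{"xyz":[[0.002,0.0002,0],[0.0045,0.0003,0],[0.007,0.0003,0],[0.009,0.0003,0],[0.0105,0.0003,0],[0.0115,0.0003,0],[0.012,0.0003,0],[0.012,0.0003,0]],"rotation":[[0,0,0],[0,0,0],[0,0,0],[0,0,0],[0,0,0],[0,0,0],[0,0,0],[0,0,0]],"claw":[0,0,0,0,0,0,0,0]}';python3 d.py .5543 .1172 .0271 96.87
```

```text
clock: 16.48
position: [0.555, 0.1138, 0.0271]
eef_rot: [-2.083, -2.351, -0.0]
wrist_force: [2.8, -2.1, -0.4]
grip_width: 0.0292
gripper_force: 35.0
t 16.475 pos [0.555  0.1138 0.0271] head 96.93
shift [ 0.0035 -0.0003 -0.    ] 0.0035 rot [-0.0001 -0.0001  0.001 ] 0.1
```

```bash
python3 -m crank '{"xyz":[[0.001,0.0001,0],[0.002,0.0002,0],[0.003,0.0002,0],[0.0035,0.0002,0],[0.0035,0.0002,0]],"rotation":[[0,0,0],[0,0,0],[0,0,0],[0,0,0],[0,0,0]],"claw":[0,0,0,0,0]}'
```

```text
clock: 17.1
position: [0.5547, 0.1171, 0.027]
eef_rot: [-2.083, -2.351, 0.001]
wrist_force: [-0.8, -3.9, 0.7]
grip_width: 0.0294
gripper_force: 35.0
```

```bash
python3 -m crank '{"xyz":[[0.0005,0,0],[0.001,0,0],[0.0012,0,0],[0.0012,0,0]],"rotation":[[0,0,0],[0,0,0],[0,0,0],[0,0,0]],"claw":[0,0,0,0]}'
```

```text
clock: 17.6
position: [0.5546, 0.1177, 0.027]
eef_rot: [2.084, 2.351, -0.001]
wrist_force: [0.4, -6.6, 1.7]
grip_width: 0.0294
gripper_force: 35.0
```

```bash
python3 -m crank '{"xyz":[[0.0005,0,0],[0.001,0,0],[0.0012,0,0],[0.0012,0,0]],"rotation":[[0,0,0],[0,0,0],[0,0,0],[0,0,0]],"claw":[0,0,0,0]}'
python3 - <<'E'
from rig import arm
import numpy as np,cv2
o=arm.get_obs();print(o["ft_torque"])
c=arm.read_camera("side"); np.savez("side4.npz",**c)
cv2.imwrite("pics/s4.png",cv2.resize(c["pixels"][170:290,130:290],None,fx=5,fy=5,interpolation=cv2.INTER_CUBIC))
E
```

```text
clock: 18.1
position: [0.5545, 0.1183, 0.027]
eef_rot: [2.084, 2.35, -0.002]
wrist_force: [1.3, -9.9, 2.2]
grip_width: 0.0296
gripper_force: 35.0
[-2.18847413 -0.27031305  0.05523909]
```

View pics/s4.png

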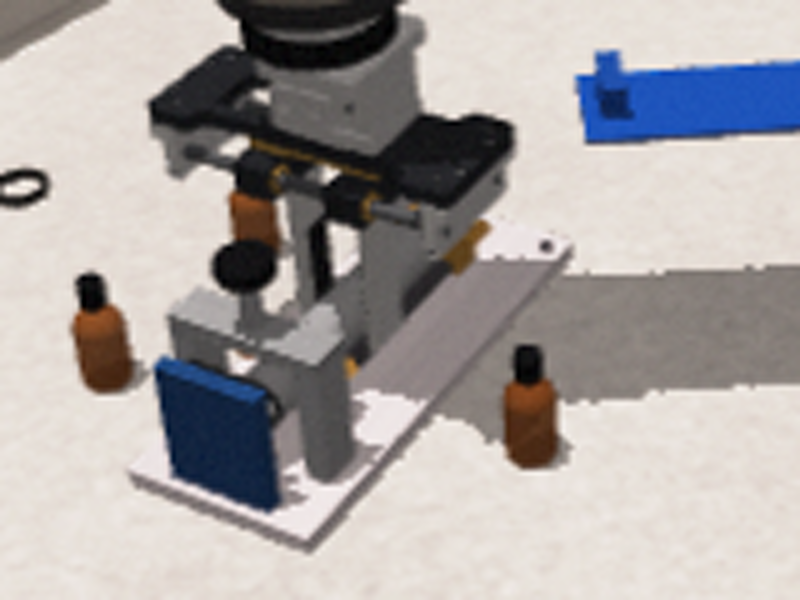

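The seal end is under the bridge and hard against the buffer (image around (265,390)); the vials are untouched. I'll ease off and release.

```bash
python3 -m crank '{"xyz":[[-0.0005,0,0],[-0.001,0,0],[-0.0014,0,0],[-0.0014,0,0]],"rotation":[[0,0,0],[0,0,0],[0,0,0],[0,0,0]],"claw":[0,0,0,0]}'
```

```text
clock: 18.65
position: [0.5546, 0.1182, 0.0271]
eef_rot: [-2.083, -2.351, 0.0]
wrist_force: [-0.6, -4.7, 1.2]
grip_width: 0.0291
gripper_force: 35.0
```

```bash
python3 -m crank '{"xyz":[[0,0,0],[0,0,0],[0,0,0],[0,0,0],[0,0,0]],"rotation":[[0,0,0],[0,0,0],[0,0,0],[0,0,0],[0,0,0]],"claw":[0.4,0.5,0.7,0.8,0.8]}' 10; python3 -m crank '{"xyz":[[0,0,-0.004],[0,0,-0.02],[0,0,-0.05],[-0.01,0,-0.09],[-0.01,0,-0.13],[-0.01,0,-0.16],[-0.01,0,-0.16]],"rotation":[[0,0,0],[0,0,0],[0,0,0],[0,0,0],[0,0,0],[0,0,0],[0,0,0]],"claw":[0.8,0.8,0.8,0.8,0.8,0.8,0.8]}'
python3 - <<'E'
from rig import arm
import numpy as np,cv2
for n in("side","top"):
    c=arm.read_camera(n); np.savez(n+"5.npz",**c)
E
sed -i 's/ly>-.05-.0/ly>-.08/' p.py; python3 p.py side5.npz .03 .07 .06
```

```text
clock: 19.27
position: [0.5547, 0.1183, 0.0271]
eef_rot: [-2.083, -2.351, -0.0]
wrist_force: [0.6, -0.5, 0.3]
grip_width: 0.0733
gripper_force: 0.0
clock: 20.15
position: [0.5572, 0.1087, 0.1906]
eef_rot: [2.081, 2.349, 0.006]
wrist_force: [-0.5, -0.0, -0.4]
grip_width: 0.0748
gripper_force: 0.0
353 x0,z0(mm) [ 1.59 44.35] slopes deg [0.34 0.13] rms 0.0011706727535832056 head y 0.032729278617393665
```

```bash
python3 d.py .545 .1942 .16 96.87
python3 - <<'E'
from h import *
c=load("side5.npz");P=cloud(c)-[-.0037,.0008,0];a=np.radians(6.87);ey=np.array([-np.sin(a),np.cos(a)]);ex=np.array([ey[1],-ey[0]])
q=P[...,:2]-[.5543,.1172];lx=q@ex;ly=q@ey;Z=P[...,2];S=cv2.cvtColor(c["pixels"],cv2.COLOR_BGR2HSV)[...,1]
m=(abs(lx)<.012)&(Z>.053)&(Z<.064)&(S<70);print("piston top y range",np.percentile(ly[m],[0,1,3,97]),m.sum())
V=c["pixels"].max(2);m=(V<70)&(Z>.12)&(Z<.14)&(abs(lx)<.03)&(abs(ly-.078)<.03);print("knob",np.median(Z[m]),lx[m].min(),lx[m].max(),ly[m].min(),ly[m].max())
E
```

```text
t 20.25 pos [0.5559 0.1082 0.1877] head 96.92
shift [ 0.0867 -0.0005  0.0277] 0.091 rot [0.0008 0.0001 0.0009] 0.1
piston top y range [-1.22170849 -1.21071479 -0.09715188  0.47110598] 388
knob 0.13081849047421978 -0.01444752211620855 0.014997118525739006 0.06283016281814231 0.09510200316498241
```

```bash
python3 -m crank '{"xyz":[[0.015,0,-0.01],[0.035,0,-0.01],[0.06,0,-0.01],[0.08,0,-0.005],[0.0867,-0.0005,0.01],[0.0867,-0.0005,0.02],[0.0867,-0.0005,0.0277],[0.0867,-0.0005,0.0277],[0.0867,-0.0005,0.0277],[0.0867,-0.0005,0.0277]],"rotation":[[0,0,0],[0,0,0],[0,0,0],[0,0,0],[0,0,0],[0,0,0],[0,0,0],[0,0,0],[0,0,0],[0,0,0]],"claw":[0,0,0,0,0,0,0,0,0,0]}' 10;python3 d.py .545 .1945 .135 96.87
```

```text
clock: 21.5
position: [0.5453, 0.1942, 0.1598]
eef_rot: [2.083, 2.351, 0.001]
wrist_force: [-0.3, -1.1, 0.2]
grip_width: 0.0004
gripper_force: 0.0
t 21.5 pos [0.5453 0.1942 0.1598] head 96.9
shift [ 0.0003 -0.0003  0.0248] 0.0248 rot [ 0.0007 -0.0001  0.0006] 0.1
```

Go down to about 117 mm (knob sliding at 10 N), then feel.

```bash
python3 -m crank '{"xyz":[[0,0,0.01],[0,0,0.02],[0,0,0.026],[0,0,0.029],[0,0,0.031],[0,0,0.033],[0,0,0.035],[0,0,0.037],[0,0,0.039],[0,0,0.041],[0,0,0.042],[0,0,0.042]],"rotation":[[0,0,0],[0,0,0],[0,0,0],[0,0,0],[0,0,0],[0,0,0],[0,0,0],[0,0,0],[0,0,0],[0,0,0],[0,0,0],[0,0,0]],"claw":[0,0,0,0,0,0,0,0,0,0,0,0]}'
```

```text
clock: 23.0
position: [0.5446, 0.1942, 0.1174]
eef_rot: [-2.083, -2.351, 0.001]
wrist_force: [-3.5, -0.8, 6.1]
grip_width: 0.0005
gripper_force: 3.2
```

```bash
python3 -m crank '{"xyz":[[0,0,0.001],[0,0,0.002],[0,0,0.003],[0,0,0.004],[0,0,0.005]],"rotation":[[0,0,0],[0,0,0],[0,0,0],[0,0,0],[0,0,0]],"claw":[0,0,0,0,0]}'
```

```text
clock: 23.62
position: [0.5447, 0.1942, 0.1127]
eef_rot: [-2.083, -2.352, 0.001]
wrist_force: [-5.6, -2.5, 12.3]
grip_width: 0.0005
gripper_force: 5.9
```

```bash
python3 -m crank '{"xyz":[[0,0,0.0008],[0,0,0.0016],[0,0,0.0024]],"rotation":[[0,0,0],[0,0,0],[0,0,0]],"claw":[0,0,0]}'
```

```text
clock: 24.0
position: [0.5447, 0.1942, 0.1105]
eef_rot: [2.083, 2.351, -0.001]
wrist_force: [-6.5, -3.2, 15.5]
grip_width: 0.0006
gripper_force: 7.7
```

```bash
python3 -m crank '{"xyz":[[0,0,0.0006],[0,0,0.0012]],"rotation":[[0,0,0],[0,0,0]],"claw":[0,0]}'
```

```text
clock: 24.25
position: [0.5447, 0.1942, 0.1094]
eef_rot: [2.083, 2.351, -0.001]
wrist_force: [-7.2, -2.7, 17.5]
grip_width: 0.0007
gripper_force: 8.6
```

```bash
python3 -m crank '{"xyz":[[0,0,-0.002],[0,0,-0.01],[0,0,-0.03],[0,0,-0.07],[-0.03,0,-0.11],[-0.08,0,-0.13],[-0.13,0,-0.13],[-0.18,0,-0.13],[-0.23,0,-0.13],[-0.26,0,-0.13],[-0.26,0,-0.13],[-0.26,0,-0.13]],"rotation":[[0,0,0],[0,0,0],[0,0,0],[0,0,0],[0,0,0],[0,0,0],[0,0,0],[0,0,0],[0,0,0],[0,0,0],[0,0,0],[0,0,0]],"claw":[0,0,0,0,0,0,0,0,0,0,0,0]}'
python3 - <<'E'
from rig import arm
from h import *
o=arm.get_obs();print(o["clock"],o["wrist_force"])
im=[]
for n,sl in(("side",np.s_[170:290,130:290]),("top",np.s_[105:225,130:290])):
    c=arm.read_camera(n); np.savez(n+"6.npz",**c); im.append(cv2.resize(c["pixels"][sl],None,fx=2.5,fy=2.5,interpolation=cv2.INTER_CUBIC))
cv2.imwrite("pics/f.png",np.hstack(im))
c=load("side6.npz");P=cloud(c)-[-.0037,.0008,0];a=np.radians(6.87);ey=np.array([-np.sin(a),np.cos(a)]);ex=np.array([ey[1],-ey[0]])
q=P[...,:2]-[.5543,.1172];lx=q@ex;ly=q@ey;Z=P[...,2];V=c["pixels"].max(2)
m=(V<70)&(Z>.1)&(Z<.14)&(abs(lx)<.03)&(abs(ly-.078)<.03);print("knob",np.median(Z[m]))
m=(abs(lx)<.012)&(Z>.053)&(Z<.064)&(ly>-.15)&(ly<.06);print("rear",np.percentile(ly[m],[0,1,3]))
E
python3 p.py side6.npz .03 .07 .06
```

```text
clock: 25.75
position: [0.5765, -0.0629, 0.2397]
eef_rot: [2.082, 2.352, 0.001]
wrist_force: [-0.2, 0.3, -0.7]
grip_width: 0.0004
gripper_force: 0.0
25.75 [-0.16680126  0.31435275 -0.70872762]
knob 0.10838331915150845
rear [-0.10011763 -0.09857001 -0.09571453]
356 x0,z0(mm) [ 1.73 44.02] slopes deg [0.41 0.19] rms 0.001205261924029617 head y 0.03174067419612623
```

View pics/f.png

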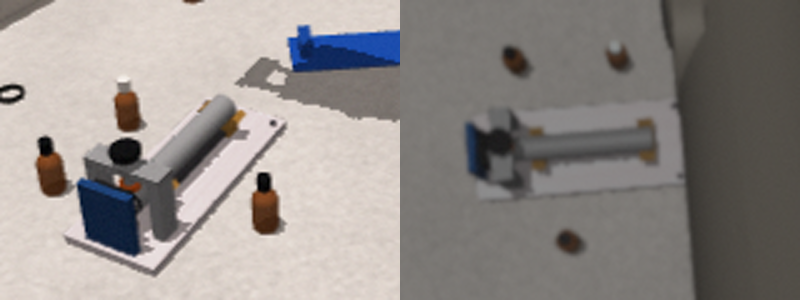

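The piston is seated under the bridge and against the buffer, the knob is down (side view around (125,152)), and the vials are in place.

```bash
python3 -c "
from rig import arm
print(arm.sign_off())"
```

```text
the job is handed in; nothing more can be done
None
```

The job is handed in at about 26 s on the clock: the piston is seated in the V's with its seal end against the buffer, the knob was pressed with 17.5 N in all, the bottles still stand in place, and the arm is clear; no verdict came back.

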